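# Slide up the touch strip of the induction hob under the griddle

## Task

Set the induction hob heating the black griddle: of its two touch strips use the one in front of the griddle's zone, put the fingertips lightly on its first, shortest mark (its left end as the robot faces the hob) and slide them along the row, in touch with every mark, up to the amber mark and no further. Finish with the fingertips still resting lightly on the amber mark, as that is how rapid heat-up is called: the program ends while they are holding there. Leave the other strip, the full-power keys and the keys in the middle untouched, and do not shift or lift the cookware or anything else.

Things in the scene. Friction and masses are not known exactly. Their poses are not given: they have to be found in the camera images.
- hob: two-zone induction hob, 360 mm deep (x), 600 wide (y), glass top 60 mm above the table; fixed, level; origin: centre of its underside; x points away from the robot (front edge at x = -180 mm), y to the left. Zones (grey rings) at x = +45, y = +150 mm (left) and -150 mm (right); each zone's touch strip lies in front of it, its origin at x = -142, y = +150 or -150 mm
- left_strip: the hob's left touch strip, seen from the robot: soft-touch dark bar, 26 mm wide (x), from y = +102 to -80 mm, 4 mm proud of the glass, level; it gives downwards up to 3 mm under a light touch (0.5 N to start, then 3 N per mm) and springs back; origin level with the glass; y points left. Nine marks on its centre line, 20 mm apart, from the left: seven growing pale bars, the amber eighth, one more
- right_strip: the hob's right touch strip, seen from the robot: soft-touch dark bar, 26 mm wide (x), from y = +102 to -80 mm, 4 mm proud of the glass, level; it gives downwards up to 3 mm under a light touch (0.5 N to start, then 3 N per mm) and springs back; origin level with the glass; y points left. Nine marks on its centre line, 20 mm apart, from the left: seven growing pale bars, the amber eighth, one more
- left_boost: full-power key with a red double arrow, right after the right end of the left strip: 26 mm (x) by 20 mm (y), 4 mm proud of the glass, springy like the strip; its centre (the origin) lies 44 mm to the right of the amber mark; must not be touched
- right_boost: full-power key with a red double arrow, right after the right end of the right strip: 26 mm (x) by 20 mm (y), 4 mm proud of the glass, springy like the strip; its centre (the origin) lies 44 mm to the right of the amber mark; must not be touched
- left_first (a point): the centre of the first (shortest, leftmost) mark of the left strip, on its top face, 64 mm above the table when not pressed; axes as the hob's
- left_amber (a point): the centre of the amber mark (8 x 22 mm) of the left strip, on its top face, 140 mm to the right (-y of the hob) of left_first
- right_first (a point): the centre of the first (shortest, leftmost) mark of the right strip, on its top face, 64 mm above the table when not pressed; axes as the hob's
- right_amber (a point): the centre of the amber mark (8 x 22 mm) of the right strip, on its top face, 140 mm to the right (-y of the hob) of right_first
- keys: small key panel with the on/off and lock keys, between the two strips at the hob's x = -142 mm, y = 0: 46 mm (x) by 30 mm (y), 1.5 mm proud of the glass, rigid; must not be touched
- griddle: black cast-iron ribbed griddle, square, 210 x 210 mm, 26 mm high, with a loop handle on each y side (262 mm over them), 1.6 kg, standing loose on one of the two zones; origin at the centre of its underside
- casserole: round steel casserole with its lid on, 190 mm across (240 mm over the two loop handles), 113 mm high to the top of the black knob, 1.1 kg, standing loose on the other zone; origin at the centre of its underside
- turner: flat turner (spatula), 280 mm long, lying on the table at the right; bystander
- oil_bottle: amber oil bottle with a red cap, 64 mm across, 190 mm high, at the left; bystander
- pepper_mill: dark wooden pepper mill, 56 mm across, 160 mm high, at the left; bystander
- salt_jar: white jar with a metal cap, 60 mm across, 85 mm high, at the right; bystander

How it is judged:
On the way, in this order (a step that is already met when the one before it is completed fails the run):
1. the fingertips touch the first mark of the strip in front of the griddle (its left end) (((y of griddle in the frame of hob above 0 m and contact force between the fingers and left_strip above 0.2 N and y of the grasp point in the frame of left_first between -0.0095 and 0.0095 m) or (y of griddle in the frame of hob below 0 m and contact force between the fingers and right_strip above 0.2 N and y of the grasp point in the frame of right_first between -0.0095 and 0.0095 m))), for 0.04 s.
2. the fingertips touch the second mark of the strip in front of the griddle, sliding on (((y of griddle in the frame of hob above 0 m and contact force between the fingers and left_strip above 0.2 N and y of the grasp point in the frame of left_first between -0.0295 and -0.0105 m) or (y of griddle in the frame of hob below 0 m and contact force between the fingers and right_strip above 0.2 N and y of the grasp point in the frame of right_first between -0.0295 and -0.0105 m))), for 0.04 s.
3. the fingertips touch the third mark of the strip in front of the griddle, sliding on (((y of griddle in the frame of hob above 0 m and contact force between the fingers and left_strip above 0.2 N and y of the grasp point in the frame of left_first between -0.0495 and -0.0305 m) or (y of griddle in the frame of hob below 0 m and contact force between the fingers and right_strip above 0.2 N and y of the grasp point in the frame of right_first between -0.0495 and -0.0305 m))), for 0.04 s.
4. the fingertips touch the fourth mark of the strip in front of the griddle, sliding on (((y of griddle in the frame of hob above 0 m and contact force between the fingers and left_strip above 0.2 N and y of the grasp point in the frame of left_first between -0.0695 and -0.0505 m) or (y of griddle in the frame of hob below 0 m and contact force between the fingers and right_strip above 0.2 N and y of the grasp point in the frame of right_first between -0.0695 and -0.0505 m))), for 0.04 s.
5. the fingertips touch the fifth mark of the strip in front of the griddle, sliding on (((y of griddle in the frame of hob above 0 m and contact force between the fingers and left_strip above 0.2 N and y of the grasp point in the frame of left_first between -0.0895 and -0.0705 m) or (y of griddle in the frame of hob below 0 m and contact force between the fingers and right_strip above 0.2 N and y of the grasp point in the frame of right_first between -0.0895 and -0.0705 m))), for 0.04 s.
6. the fingertips touch the sixth mark of the strip in front of the griddle, sliding on (((y of griddle in the frame of hob above 0 m and contact force between the fingers and left_strip above 0.2 N and y of the grasp point in the frame of left_first between -0.1095 and -0.0905 m) or (y of griddle in the frame of hob below 0 m and contact force between the fingers and right_strip above 0.2 N and y of the grasp point in the frame of right_first between -0.1095 and -0.0905 m))), for 0.04 s.
7. the fingertips touch the seventh mark of the strip in front of the griddle, sliding on (((y of griddle in the frame of hob above 0 m and contact force between the fingers and left_strip above 0.2 N and y of the grasp point in the frame of left_first between -0.1295 and -0.1105 m) or (y of griddle in the frame of hob below 0 m and contact force between the fingers and right_strip above 0.2 N and y of the grasp point in the frame of right_first between -0.1295 and -0.1105 m))), for 0.04 s.
8. the fingertips rest on the amber mark (((y of griddle in the frame of hob above 0 m and contact force between the fingers and left_strip above 0.2 N and y of the grasp point in the frame of left_first between -0.152 and -0.128 m) or (y of griddle in the frame of hob below 0 m and contact force between the fingers and right_strip above 0.2 N and y of the grasp point in the frame of right_first between -0.152 and -0.128 m))), for 0.3 s.
At the end, for the whole second after the job is handed in: The fingertips rest on the strip in front of the griddle with more than 0.2 N and less than 20 N, the TCP within 12 mm of the amber mark along the strip; griddle and casserole within 10 mm and the other loose things within 15 mm of where they started (((y of griddle in the frame of hob above 0 m and contact force between the fingers and left_strip above 0.2 N and y of the grasp point in the frame of left_first between -0.152 and -0.128 m) or (y of griddle in the frame of hob below 0 m and contact force between the fingers and right_strip above 0.2 N and y of the grasp point in the frame of right_first between -0.152 and -0.128 m)) and contact force between the fingers and left_strip below 20 N and contact force between the fingers and right_strip below 20 N and distance of each of griddle, casserole from where it was at the start of the episode below 0.01 m and distance of each of turner, oil_bottle, pepper_mill, salt_jar from where it was at the start of the episode below 0.015 m); the arm keeps its last pose, push and grip.
It fails at once if the fingers press a touch strip with more than 20 N (contact force between the fingers and left_strip above 20 N or contact force between the fingers and right_strip above 20 N).
It fails at once if the fingers touch the strip of the other zone, the keys in the middle or a full-power key ((y of griddle in the frame of hob above 0 m and contact force between the fingers and right_strip above 0.2 N) or (y of griddle in the frame of hob below 0 m and contact force between the fingers and left_strip above 0.2 N) or contact force between the fingers and keys above 0.2 N or contact force between the fingers and left_boost above 0.2 N or contact force between the fingers and right_boost above 0.2 N).
It fails at once if the fingers slide more than 18 mm past the amber mark while touching the strip ((contact force between the fingers and left_strip above 0.5 N and y of the grasp point in the frame of left_first below -0.158 m) or (contact force between the fingers and right_strip above 0.5 N and y of the grasp point in the frame of right_first below -0.158 m)).
It fails at once if the griddle or the casserole is shifted or lifted by more than 10 mm (distance of any of griddle, casserole from where it was at the start of the episode above 0.01 m).
It fails at once if a bystander is shifted or lifted by more than 15 mm (distance of any of turner, oil_bottle, pepper_mill, salt_jar from where it was at the start of the episode above 0.015 m).
It also fails if it takes over 34 s, if anything falls off the work surface, if the arm or the gripper's body presses on something with over 40 N, if the wrist force passes 120 N, or if a joint passes its speed limit or range.

## Robot

A 6-joint arm with a two-finger parallel gripper is mounted at the origin on the work surface. World frame = base frame: x ahead of the robot, y to its left, z up, the work surface at z = 0. Lengths are in m, angles in rad, forces in N, time in s.
With the tool pointing down it reaches from about 0.35 to 0.875 m from the base axis. Payload 15.5 kg.
Tool frame: the origin (TCP) lies between the finger pads, 19 mm behind the fingertips; this is the grasp point; z points along the fingers, y is the line along which they close (so a half turn about z gives the same grasp; the last joint's range is limited). The gripper opens to 85 mm and grips with 20 to 120 N. Pads are 22 mm wide; open, the fingers measure 114 mm over their backs; the gripper's body (76 mm by 85 mm) begins 54 mm behind the grasp point. The pads swing forward as they close: fully open they stand 13 mm farther back than shut.
Start: joints at [-1.317, 0.494, 1.345, -0, 1.302, -0.096], TCP at [0.214, -0.587, 0.25] pointing down, gripper open.
Joint ranges: [-2.91, 2.91], [-0.82, 2.16], [0.22, 2.67], [-1.22, 4.37], [0.12, 2.79], [-3.08, 3.08]. Speed limits (rad/s): [1.89, 1.89, 2.57, 3.01, 3.01, 3.01].

## Interface

Orientations are given as [roll, pitch, yaw] about the fixed x, y, z axes, in that order (R = Rz(yaw) Ry(pitch) Rx(roll)).
In Python, from plant import state, cams, arm gives the robot as it stands.
- The arm moves only by the tool servo_tool, never from a script. Its argument "targets" is text: rows parted by semicolons, each of 7 numbers parted by spaces: the finger opening in mm, from 0 to 85.4, then the shift along the tool's x, y, z normalised to -1 to 1, where 1 is 0.025 m, then the turn, a rotation vector about the tool's x, y, z normalised to -1 to 1, where 1 is 0.15 rad. A call has 1 to 20 rows; each row shifts and turns the commanded pose from where the row before left it, along the tool's axes as they then stand; what a row does not reach is not made up. A row lasts 1/10 s, in which the tool goes at most 50 mm and 8.59 degrees, less where a joint would pass 70% of its speed; a pose out of reach is approached as far as the arm can. A call with a number of a shift or a turn outside -1 to 1 is refused whole. A call with a gripper value outside its range is refused whole. The fingers move at their own pace and stop on an object; "newtons" is the grip in N (left out, the last holds). Time passes only in rows, so rows that do not move let the fingers close. It gives the time, the measured TCP pose, the force, the opening and the grip force at its end, in the units of the state.
- state(): the state, without advancing time (a new reading comes with each control period).
- cams.camera(name): name is "scene" or "top" or "wrist"; returns the picture (480x640x3 uint8, red, green, blue); there is no depth.
- cams.get_calibration(name): a dict with "vertical_fov" (degrees; the focal length in pixels is half the picture's height over the tangent of half this angle, whatever the lens; pixels are square), "cx", "cy" (the principal point, pixels), "k1" (the pictures are not rectified: a ray, as slopes to the right and down, at radius r is drawn at 1 + k1 r^2 times it, then the intrinsics apply), "world_from_camera" (4x4, takes a point from camera to world coordinates). Camera axes: x right, y up, looking along -z (the intrinsics and any distortion apply to the point x, -y, -z); pixel columns grow to the right and rows downward; lengths in m; the calibration is good to about 2 mm. A picture is of the moment at which its call begins: read the wrist's pose just before it. get_calibration takes no time and is no camera call; for the wrist camera it gives the pose at the moment of the call.
- arm.sign_off(): hands the job in; it is judged then, once.
The state is a dict: "time": time; "joint_positions": joint angles; "qd": joint speeds; "joint_efforts": joint torques, N m; "position": TCP position; "eef_rot": TCP orientation; "contact_force": force on the tool from outside, world axes, zero at the start; "torque": the same for the moment, N m; "finger_gap": finger opening in m; "grasp_force": force on a finger pad.
Only numpy, scipy, OpenCV 4.12 (cv2) and the standard library are available. Lean on these libraries where they do the work, as an engineer would, in place of code of your own. Each camera call takes 0.05 s, during which the arm holds its last target. There are 200 camera calls.

## Working session

There is one attempt and no reset: what is moved stays moved. The work goes in short steps, Python scripts to look and compute and a tool call to move; the robot and the scene stay as the last step left them, time stands still between calls to the robot, and variables do not carry over. Pictures are saved under pics/ and viewed, at most 10 in all, crops included, and the job is handed in when it is done.

Besides the shell and the picture viewer there is one more tool, called after ">>>" as name(argument=value, ...), one argument or row to a line, values as JSON. servo_tool: Moves the arm, as the interface text tells. Scaled input: -1 to 1 covers 0.025 m each way for a shift and 0.15 rad each way for a turn. Its arguments: {"type":"object","properties":{"targets":{"type":"string"},"newtons":{"type":"number"}},"required":["targets"]}

```bash
mkdir -p pics; cat > h.py <<'E'
import numpy as np, cv2
from plant import state, cams, arm
def ray(c,u,v):
    f=240/np.tan(np.radians(c["vertical_fov"])/2)
    K=np.array([[f,0,c["cx"]],[0,f,c["cy"]],[0,0,1]])
    p=cv2.undistortPoints(np.array([[[u,v]]],float),K,np.array([c["k1"],0,0,0],float))[0,0]
    # the drawn point is r*(1+k1 r^2): OpenCV's forward model
    T=np.array(c["world_from_camera"]); return T[:3,3],T[:3,:3]@np.array([p[0],-p[1],-1])
def onz(c,u,v,z):
    o,d=ray(c,u,v); return o+d*(z-o[2])/d[2]
def two(c1,p1,c2,p2):
    o1,d1=ray(c1,*p1);o2,d2=ray(c2,*p2)
    s=np.linalg.lstsq(np.c_[d1,-d2],o2-o1,rcond=None)[0]
    a,b=o1+s[0]*d1,o2+s[1]*d2; return (a+b)/2,np.linalg.norm(a-b)
def save(n,im): cv2.imwrite(n,cv2.cvtColor(im,cv2.COLOR_RGB2BGR))
E
python3 - <<'E'
from h import *
for n in("top","scene"): save(f"pics/{n}0.png",cams.camera(n)); print(n,cams.get_calibration(n))
s=state();print(s)
E
```

```text
top {'vertical_fov': 55.65014963018346, 'cx': 317.58194119334166, 'cy': 234.447969413737, 'k1': -0.053422844721750316, 'world_from_camera': array([[-0.01440508,  0.99656096, -0.08160115,  0.44047181],
       [-0.99984117, -0.01521276, -0.00928485, -0.01818018],
       [-0.0104943 ,  0.08145444,  0.99662182,  1.30086582],
       [ 0.        ,  0.        ,  0.        ,  1.        ]])}
scene {'vertical_fov': 47.87416138189703, 'cx': 321.4869104823994, 'cy': 240.98070868190567, 'k1': 0.014893951464917716, 'world_from_camera': array([[-0.83267887, -0.29537796,  0.46839914,  1.29599771],
       [ 0.55375313, -0.44696012,  0.70255543,  1.09417154],
       [ 0.00183635,  0.84438055,  0.53574071,  0.92647309],
       [ 0.        ,  0.        ,  0.        ,  1.        ]])}
{'time': 0.1, 'joint_positions': array([-1.31652712e+00,  4.94124844e-01,  1.34608983e+00, -9.37136858e-06,
        1.30251488e+00, -9.54861206e-02]), 'qd': array([ 0.00018485,  0.00054716, -0.00122139, -0.00059135,  0.00095163,
        0.00218073]), 'joint_efforts': array([ 1.62934113e-03, -8.83587885e+01, -3.84564114e+01, -1.37029424e-04,
        5.15725624e-03, -4.16724617e-05]), 'position': array([ 0.21409512, -0.58684636,  0.24945051]), 'eef_rot': array([-3.14046008e+00, -9.94007114e-05,  3.49757760e-01]), 'contact_force': array([-0.63555085,  0.48276642,  0.01144243]), 'torque': array([-0.01630352,  0.03405206,  0.06018527]), 'grasp_force': 0.0, 'finger_gap': 0.08558156536581485}
```

View pics/top0.png

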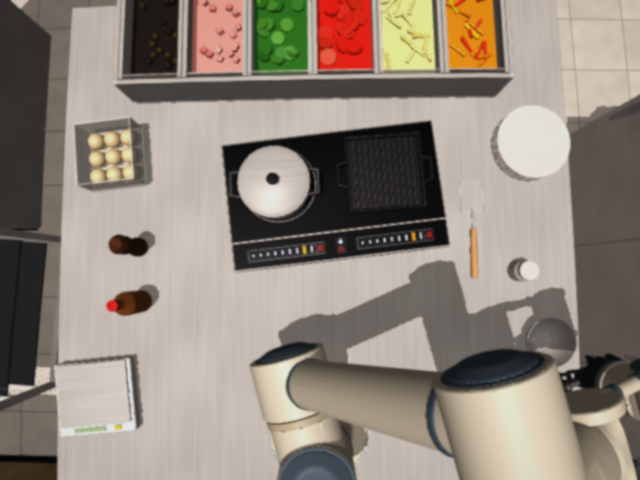

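View pics/scene0.png

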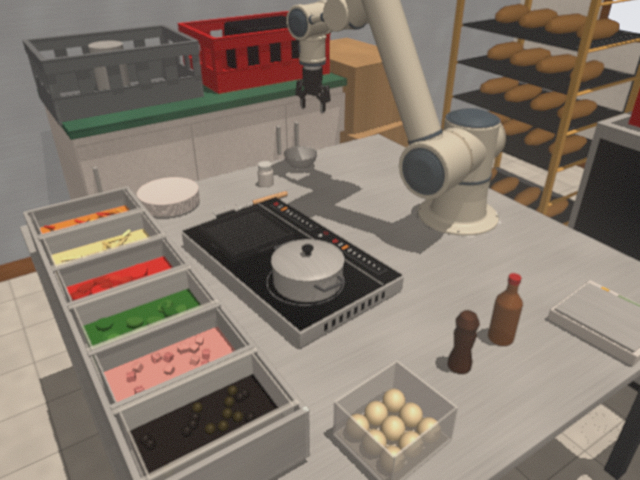

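The griddle is on the right zone: in the top view it is at about (385,170). The right strip runs from (361,242), with amber near (413,237) and red boost near (430,235). The left amber is near (305,249). Next I locate these precisely in both views.

```bash
python3 - <<'E'
from h import *
R={"top":(225,220,450,270),"scene":(255,195,400,290)}
for n in R:
    im=cv2.cvtColor(cv2.imread(f"pics/{n}0.png"),cv2.COLOR_BGR2RGB);c=cams.get_calibration(n)
    u0,v0,u1,v1=R[n];h=cv2.cvtColor(im[v0:v1,u0:u1],cv2.COLOR_RGB2HSV).astype(int)
    H,S,V=h[...,0],h[...,1],h[...,2]
    for nm,m in(("amber",(H>10)&(H<28)&(S>110)&(V>90)),("red",((H<8)|(H>172))&(S>110)&(V>60)),("pale",(S<90)&(V>75))):
        k,_,st,ce=cv2.connectedComponentsWithStats(m.astype(np.uint8))
        for i in range(1,k):
            if 2<=st[i,4]<200:
                u,v=ce[i]+[u0,v0]; print(n,nm,st[i,4],np.round([u,v],1),np.round(onz(c,u,v,.064),4)[:2])
    s=cv2.resize(im[v0:v1,u0:u1],None,fx=3.5,fy=3.5,interpolation=cv2.INTER_CUBIC)
    save(f"pics/{n}1.png",s)
E
```

```text
top amber 41 [413.1 235.9] [ 0.5338 -0.2672]
top amber 44 [304.1 249.3] [0.5017 0.0307]
top red 49 [428.9 234.3] [ 0.5375 -0.3108]
top red 40 [320.  247.5] [ 0.5061 -0.0127]
top red 40 [340.8 248.9] [ 0.5013 -0.0693]
top pale 24 [277.7 220.7] [0.5813 0.1022]
top pale 26 [420.5 235.2] [ 0.5353 -0.2875]
top pale 22 [398.6 237.8] [ 0.5293 -0.2274]
top pale 23 [405.7 237. ] [ 0.5311 -0.2469]
top pale 16 [384.2 239.7] [ 0.5246 -0.188 ]
top pale 19 [391.4 238.6] [ 0.5274 -0.2078]
top pale 30 [340.  240.9] [ 0.5232 -0.0674]
top pale 14 [376.7 240.5] [ 0.5227 -0.1675]
top pale 12 [362.2 242.3] [ 0.5183 -0.128 ]
top pale 15 [369.6 241.4] [ 0.5206 -0.1481]
top pale 5 [304.  244.2] [0.5156 0.0307]
top pale 32 [311.4 248.5] [0.5037 0.0106]
top pale 26 [296.6 250.3] [0.4994 0.0512]
top pale 21 [282.4 252.1] [0.495  0.0899]
top pale 26 [289.5 251. ] [0.4977 0.0705]
top pale 22 [274.7 252.6] [0.4938 0.1109]
top pale 10 [317. 252.] [ 0.4939 -0.0044]
top pale 16 [260.4 254.8] [0.4886 0.1501]
top pale 18 [267.5 253.8] [0.491  0.1306]
top pale 8 [303.8 254.5] [0.4876 0.0318]
top pale 3 [248. 256.] [0.4
[... 628 characters left out ...]
6 [279.8 206.2] [ 0.538  -0.2921]
scene pale 25 [288.9 211.9] [ 0.5325 -0.2424]
scene pale 6 [295.  215.5] [ 0.5283 -0.2112]
scene pale 6 [298.2 217.8] [ 0.5277 -0.1928]
scene pale 9 [302.1 220.3] [ 0.5255 -0.1724]
scene pale 5 [306.8 222.4] [ 0.5201 -0.1532]
scene pale 7 [310.  225.3] [ 0.5212 -0.1327]
scene pale 18 [320.1 234.9] [ 0.5265 -0.0679]
scene pale 18 [349.1 249.7] [0.5012 0.0465]
scene pale 11 [353.8 252.5] [0.4987 0.0663]
scene pale 11 [358.8 255.5] [0.496  0.0866]
scene pale 10 [363.7 258.7] [0.4941 0.107 ]
scene pale 11 [368.5 261.6] [0.4916 0.1262]
scene pale 10 [373.7 264.7] [0.4889 0.146 ]
scene pale 7 [378.1 268.4] [0.4898 0.1669]
scene pale 2 [267.  284.5] [0.7808 0.0624]
```

View pics/top1.png

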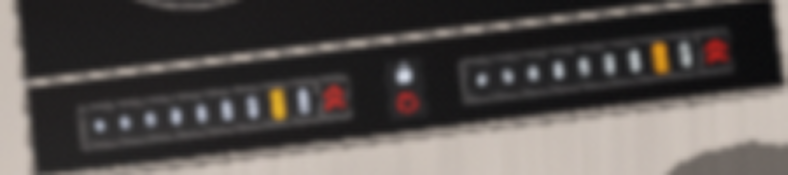

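The detections fit the marks. The hob's yaw is about 0.105 rad, the right first mark is at about (0.519,-0.129) and the amber at about (0.534,-0.268). I close the fingers and hover over the strip for a wrist-camera check.

>>> servo_tool(
  targets="0 0 0 0 0 0 0.8;0 0 0 0 0 0 0.83;0 0.86 -0.88 0 0 0 0;0 0.86 -0.88 0 0 0 0;0 0.86 -0.88 0 0 0 0;0 0.86 -0.88 0 0 0 0;0 0.86 -0.88 0 0 0 0;0 0.86 -0.88 0 0 0 0;0 0.86 -0.88 0 0 0 0;0 0.86 -0.88 0 0 0 0;0 0.86 -0.88 0 0 0 0;0 0.86 -0.88 0 0 0 0;0 0.86 -0.88 0 0 0 0;0 0.86 -0.88 0 0 0 0;0 0.86 -0.88 0 0 0 0;0 0.86 -0.88 0 0 0 0;0 0.86 -0.88 0 0 0 0;0 0.86 -0.88 0 0 0 0",
  newtons=20,
)

```text
time: 1.9
position: [0.5198, -0.1998, 0.2498]
eef_rot: [-3.141, 0.0, 0.105]
contact_force: [-0.2, 0.7, -0.1]
finger_gap: 0.0
grasp_force: 0.0
```

```bash
python3 - <<'E'
from h import *
c=cams.get_calibration("wrist"); im=cams.camera("wrist"); save("pics/w0.png",im)
s=state();print(s["time"],s["position"],s["eef_rot"],s["contact_force"],s["finger_gap"])
print(np.round(c["world_from_camera"],3))
H,S,V=np.moveaxis(cv2.cvtColor(im,cv2.COLOR_RGB2HSV).astype(int),2,0)
for nm,m in(("amber",(H>10)&(H<28)&(S>110)&(V>90)),("red",((H<8)|(H>172))&(S>110)&(V>60)),("pale",(S<90)&(V>90))):
    k,_,st,ce=cv2.connectedComponentsWithStats(m.astype(np.uint8))
    for i in range(1,k):
        if 15<=st[i,4]<3000: print(nm,st[i,4],np.round(ce[i],1),np.round(onz(c,*ce[i],.064),4)[:2])
E
```

```text
1.95 [ 0.52204524 -0.19679802  0.24979961] [-3.14027552e+00 -9.35448626e-04  1.06615123e-01] [0.75946053 4.30620186 0.98857855] -1.8166063569591074e-05
[[ 0.104  0.952  0.287  0.593]
 [-0.995  0.1    0.03  -0.191]
 [-0.    -0.288  0.958  0.373]
 [ 0.     0.     0.     1.   ]]
amber 261 [393.1 215.2] [ 0.5349 -0.2668]
amber 260 [ 81.9 215.5] [0.5039 0.0314]
red 255 [438.9 215.1] [ 0.5396 -0.3104]
red 251 [125.9 215.9] [ 0.5078 -0.0126]
red 165 [184.9 225.7] [ 0.504 -0.07 ]
pale 815 [72.7 81.9] [0.6242 0.0299]
pale 525 [233.9  57.1] [ 0.6554 -0.1117]
pale 567 [253.2  57.1] [ 0.6569 -0.128 ]
pale 573 [272.8  58.3] [ 0.6576 -0.1445]
pale 558 [292.3  58.2] [ 0.6592 -0.1608]
pale 522 [311.8  60. ] [ 0.6595 -0.1772]
pale 397 [331.3  58.1] [ 0.6627 -0.1934]
pale 30 [54.7  8.7] [0.6815 0.0424]
pale 152 [351.3  48.5] [ 0.6718 -0.2092]
pale 35 [371.1  46.4] [ 0.6753 -0.2254]
pale 115 [224.6 101.4] [ 0.6193 -0.1051]
pale 189 [182.5 202.8] [ 0.5261 -0.0679]
pale 675 [249.4 211.1] [ 0.5245 -0.1314]
pale 814 [ 75.  212.3] [0.5064 0.0381]
pale 123 [413.8 215.5] [ 0.5367 -0.2866]
pale 141 [101.7 215.6] [0.5057 0.0114]
pale 118 [329.6 214.6] [ 0.5291 -0.207 ]
pale 98 [371.8 215.3] [ 0.5326 -0.2468]
pale 94 [ 24.7 216.2] [0.4973 0.0909]
pale 102 [ 43.4 216.1] [0.4994 0.0711]
pale 118 [ 62.6 216. ] [0.5014 0.0512]
pale 91 [266.3 214.7] [ 0.5228 -0.1475]
pale 75 [308.7 215. ] [ 0.5266 -0.1874]
pale 104 [350.7 215.6] [ 0.5302 -0.2269]
pale 85 [  6.2 216.3] [0.4953 0.1108]
pale 95 [245.  214.8] [ 0.5206 -0.1274]
pale 59 [287.5 214.9] [ 0.5246 -0.1674]
pale 371 [359.9 229.2] [ 0.5179 -0.2375]
pale 396 [319.6 392.5] [ 0.3245 -0.219 ]
pale 349 [212.3 393.8] [ 0.3088 -0.0975]
pale 340 [427.  393.7] [ 0.3345 -0.341 ]
```

View pics/w0.png

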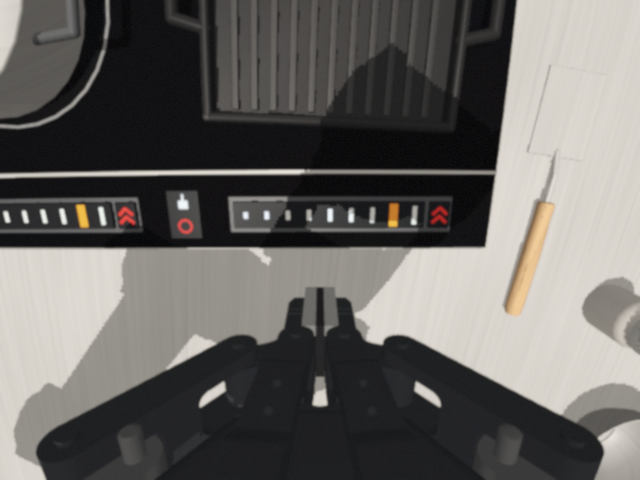

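The wrist view shows the whole right strip: first mark at (245,215), amber at (393,215) and red boost at (439,215). Both marks lie within 2 mm of the top view's positions. Before descending I check the height by triangulating.

```bash
python3 - <<'E'
from h import *
w=cams.get_calibration("wrist");t=cams.get_calibration("top");sc=cams.get_calibration("scene")
# wrist settled by ~3 mm after its picture: use new picture
im=cams.camera("wrist")
H,S,V=np.moveaxis(cv2.cvtColor(im,cv2.COLOR_RGB2HSV).astype(int),2,0)
k,_,st,ce=cv2.connectedComponentsWithStats(((H>10)&(H<28)&(S>110)&(V>90)).astype(np.uint8))
i=[i for i in range(1,k) if 150<st[i,4]<400 and ce[i][0]>300][0];p=ce[i]
k,_,st,cf=cv2.connectedComponentsWithStats(((S<90)&(V>90)).astype(np.uint8))
f=[cf[i] for i in range(1,k) if 50<st[i,4]<160 and 205<cf[i][1]<225 and 235<cf[i][0]<256]
print(p,onz(w,*p,.064),f,[onz(w,*q,.064) for q in f])
print(two(w,p,t,(413.1,235.9)),two(w,p,sc,(283.7,208.4)),two(t,(413.1,235.9),sc,(283.7,208.4)))
s=state();print(s["time"],s["position"],s["eef_rot"],s["contact_force"])
E
```

```text
[395.95330739 217.90272374] [ 0.5350783  -0.26679552  0.064     ] [] []
(array([ 0.53413927, -0.26814375,  0.05909546]), np.float64(0.00019464876527303912)) (array([ 0.53666612, -0.26646288,  0.06718856]), np.float64(0.0021568822723118074)) (array([ 0.53510276, -0.26797515,  0.06556733]), np.float64(0.0034812507277021333))
2.0 [ 0.52084911 -0.19837885  0.24970425] [-3.14083578e+00 -2.09692088e-04  1.08006956e-01] [-0.64713949 -1.49396895  0.42958729]
```

>>> servo_tool(
  targets="0 0.05 -0.47 0.9 0 0 0;0 0.05 -0.47 0.9 0 0 0;0 0.05 -0.47 0.9 0 0 0;0 0.05 -0.47 0.9 0 0 0;0 0.05 -0.47 0.9 0 0 0;0 0.05 -0.47 0.9 0 0 0;0 0 0 0.4 0 0 0;0 0 0 0 0 0 0;0 0 0 0 0 0 0;0 0 0 0 0 0 0",
)

```text
time: 3.0
position: [0.5199, -0.1309, 0.106]
eef_rot: [3.141, -0.002, 0.105]
contact_force: [-0.6, 1.0, 1.7]
finger_gap: 0.0002
grasp_force: 0.0
```

```bash
python3 - <<'E'
from h import *
w=cams.get_calibration("wrist");save("pics/w1.png",cams.camera("wrist"))
s=state();print(s["time"],s["position"],s["eef_rot"],s["contact_force"])
E
```

```text
3.05 [ 0.51986953 -0.13075872  0.10593377] [ 3.14078860e+00 -1.49801198e-03  1.04783961e-01] [ 0.18128057 -0.38493188  0.3136772 ]
```

View pics/w1.png

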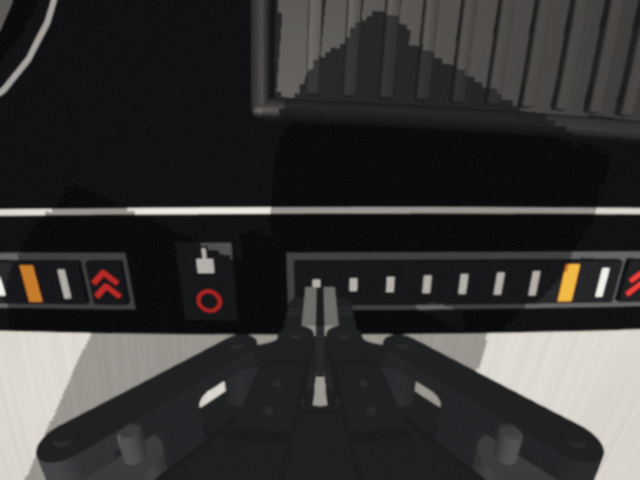

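The fingertips are about 3 mm right of the first mark, which is at (316,283). I shift left, go down and probe for contact.

>>> servo_tool(
  targets="0 0.02 -0.12 0.4 0 0 0;0 0 0 0.4 0 0 0;0 0 0 0 0 0 0;0 0 0 0 0 0 0",
)

```text
time: 3.45
position: [0.5192, -0.1269, 0.0845]
eef_rot: [-3.141, 0.001, 0.105]
contact_force: [0.8, -0.4, -0.2]
finger_gap: -0.0
grasp_force: 0.0
```

>>> servo_tool(
  targets="0 0 0 0.04 0 0 0;0 0 0 0.04 0 0 0;0 0 0 0.04 0 0 0;0 0 0 0 0 0 0;0 0 0 0 0 0 0",
)

```text
time: 3.95
position: [0.5196, -0.1271, 0.0821]
eef_rot: [3.141, -0.0, 0.105]
contact_force: [-0.2, -0.1, 1.4]
finger_gap: 0.0003
grasp_force: 0.9
```

>>> servo_tool(
  targets="0 0 0 0.04 0 0 0;0 0 0 0 0 0 0;0 0 0 0 0 0 0",
)

```text
time: 4.25
position: [0.5197, -0.127, 0.0811]
eef_rot: [3.141, -0.0, 0.105]
contact_force: [0.1, -0.5, 4.2]
finger_gap: 0.0003
grasp_force: 2.2
```

>>> servo_tool(
  targets="0 0 0.25 0 0 0 0;0 0 0.25 0 0 0 0;0 0 0.25 0 0 0 0;0 0 0.25 0 0 0 0;0 0 0.25 0 0 0 0;0 0 0.25 0 0 0 0;0 0 0.25 0 0 0 0;0 0 0.25 0 0 0 0",
)

```text
time: 5.05
position: [0.5247, -0.1774, 0.081]
eef_rot: [-3.141, 0.0, 0.105]
contact_force: [-0.3, 3.1, 5.4]
finger_gap: -0.0001
grasp_force: 2.7
```

Contact holds at about 5 N and the track is true, so I continue the remaining ~90 mm.

>>> servo_tool(
  targets="0 0 0.25 0 0 0 0;0 0 0.25 0 0 0 0;0 0 0.25 0 0 0 0;0 0 0.25 0 0 0 0;0 0 0.25 0 0 0 0;0 0 0.25 0 0 0 0;0 0 0.25 0 0 0 0;0 0 0.25 0 0 0 0;0 0 0.25 0 0 0 0;0 0 0.25 0 0 0 0",
)

```text
time: 6.05
position: [0.5312, -0.2395, 0.0809]
eef_rot: [-3.141, 0.0, 0.105]
contact_force: [-1.5, 4.1, 5.6]
finger_gap: -0.0
grasp_force: 2.8
```

>>> servo_tool(
  targets="0 0 0.25 0 0 0 0;0 0 0.25 0 0 0 0;0 0 0.25 0 0 0 0;0 0 0.1 0 0 0 0;0 0 0 0 0 0 0;0 0 0 0 0 0 0;0 0 0 0 0 0 0;0 0 0 0 0 0 0;0 0 0 0 0 0 0",
)

```text
time: 6.95
position: [0.5335, -0.2611, 0.0811]
eef_rot: [3.141, -0.0, 0.105]
contact_force: [-2.3, -1.4, 5.3]
finger_gap: 0.0002
grasp_force: 2.5
```

```bash
python3 - <<'E'
from h import *
save("pics/w2.png",cams.camera("wrist"))
s=state();print(s["time"],s["position"],s["eef_rot"],s["contact_force"])
E
```

```text
7.0 [ 0.53354415 -0.26108184  0.08106976] [ 3.14076821e+00 -1.47102948e-04  1.05007221e-01] [-1.48996036 -0.97550275  4.49051177]
```

View pics/w2.png

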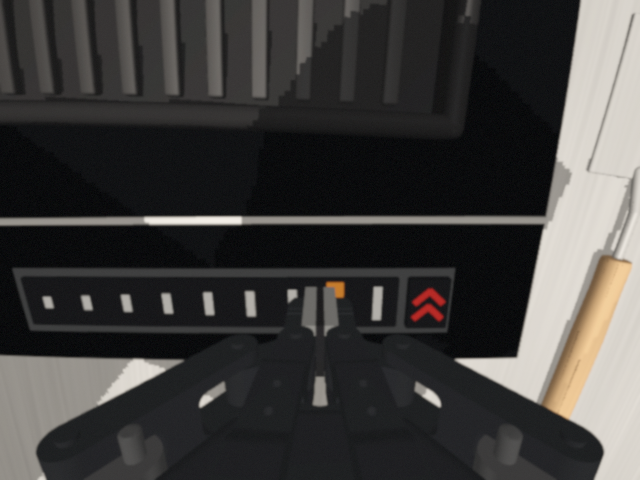

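The fingertips (u=320) are about 6–7 mm short of the amber mark (u=335). I slide on by 6 mm and hold.

>>> servo_tool(
  targets="0 0 0.12 0 0 0 0;0 0 0.12 0 0 0 0;0 0 0 0 0 0 0;0 0 0 0 0 0 0;0 0 0 0 0 0 0;0 0 0 0 0 0 0;0 0 0 0 0 0 0",
)

```text
time: 7.7
position: [0.5341, -0.2668, 0.081]
eef_rot: [3.141, 0.0, 0.105]
contact_force: [-1.8, -0.1, 5.5]
finger_gap: -0.0001
grasp_force: 2.6
```

```bash
python3 - <<'E'
from h import *
s=state();print(s["time"],s["position"],s["contact_force"])
if abs(s["position"][1]+.267)<.004 and 2<s["contact_force"][2]<10: print(arm.sign_off())
E
```

```text
7.7 [ 0.53407415 -0.26682613  0.08099728] [-1.84557615 -0.0835092   5.45798563]
the job is handed in; nothing more can be done
None
```

I slid the fingertips along the right strip, in front of the griddle, from the first mark to the amber one. I handed the job in at 7.7 s with them holding on amber at about 5 N; no verdict was returned.

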